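# Hook the cover panel into the sloping display case

### The arm

A 6-joint arm with a two-finger parallel gripper is mounted at the origin on a cart in front of the work surface, level with it; the furniture and walls round the work are solid. World frame = base frame: x ahead of the robot, y to its left, z up, the work surface at z = 0. Lengths are in m, angles in degrees, forces in N, time in s.
With the tool pointing down it reaches from about 0.35 to 0.875 m from the base axis. Payload 4.2 kg.
Tool frame: the origin (TCP) lies between the finger pads; the fingertips stand 17 mm ahead of it and the grasp point (between the pads) lies 2 mm behind it; z points along the fingers, y is the line along which they close (so a half turn about z gives the same grasp; the last joint's range is limited). The gripper opens to 87 mm and grips with 3 to 60 N. Pads are 19 mm wide; open, the fingers measure 117 mm over their backs; the gripper's body (75 mm by 190 mm) begins 51 mm behind the grasp point.
Start: joints at [78.701, 22.042, 0.453, 0, -68.411, -14.817], TCP at [0.275, 0.561, 0.24] pointing down, gripper open.
Joint ranges: [-179.83, 179.83], [-69.29, 118.12], [-61.27, 80.66], [-181.25, 117.63], [-171.15, -9.14], [-177.46, 177.46]. Speed limits (degrees/s): [159.86, 159.86, 180, 180, 180, 180].

### API

Orientations are given as a 3x3 rotation matrix whose columns are the frame's x, y, z axes.
In Python, from station import r gives the robot as it stands.
- The arm moves only by the tool servo_tool, never from a script. Its argument "targets" is a list of rows, each a list of 5 numbers: the shift along the world's x, y, z in units of 30 mm (1.0 is 30 mm), then the turn about the world's z in rad, then the finger opening in mm, from 0 to 87. In form: [[x, y, z, turn, gripper], ...]. A call has exactly 5 rows; each row is the pose to reach, as a shift and turn from the pose commanded when the call began; what a row does not reach only later rows make up. A row lasts 1/12 s, in which the tool goes at most 41.7 mm and 7.16 degrees, less where a joint would pass 70% of its speed; a pose out of reach is approached as far as the arm can. A call with a gripper value outside its range is refused whole. The fingers move at their own pace and stop on an object; the grip force is fixed at half the most. Time passes only in rows, so rows that repeat a pose let the fingers close, or fill a call up. It gives the time, the measured TCP pose, the force, the opening and the grip force at its end, in the units of the state.
- r.sense(): the state, without advancing time (a new reading comes with each control period).
- r.capture(name): name is "side" or "top"; returns a dict with "pixels" (384x512x3 uint8, red, green, blue), "fx", "fy", "cx", "cy" (pixels), "dist_coeffs" ([k1, k2, p1, p2, k3] as OpenCV has them; the pictures are not rectified), "world_from_camera" (4x4, takes a point from camera to world coordinates). Camera axes: x right, y down, z forward; pixel columns grow to the right and rows downward; lengths in m; the calibration is good to about 2 mm. A picture is of the moment at which its call begins. There is no depth.
- r.finish_job(): hands the job in; it is judged then, once.
The state is a dict: "time_s": time; "joints": joint angles; "joint_velocities": joint speeds; "effort": joint torques, N m; "tcp_pos": TCP position; "ee_rot": TCP orientation; "wrist_force": force on the tool from outside, world axes, zero at the start; "moment": the same for the moment, N m; "gripper_width": opening from 0.0 (shut) to 1.0 (fully open); "gripper_force": force on a finger pad.
Only numpy, scipy, OpenCV 4.12 (cv2) and the standard library are available. Lean on these libraries where they do the work, as an engineer would, in place of code of your own. Each camera call takes 0.05 s, during which the arm holds its last target. There are 200 camera calls.

### The job

Close the sloping display case on the shop table with its loose cover panel, grip batten outward: with the panel tilted steeper than the case, tuck one of its ends under the lip at the low end of the slope and push it down against the sprung bar there, then swing the high end down onto the ledges so that, let go, the spring carries it up under the upper lip and it lies flush and fully home. Leave the other things on the table where they stand.

Things in the scene. Friction and masses are not known exactly. Their poses are not given: they have to be found in the camera images.
- panel: loose dark wooden cover panel, 160 (x) x 150 (y) x 8 mm, about 0.28 kg, lying flat, grip up: in the middle of its top a lighter wooden batten 14 mm thick (x), 100 long (y), 26 high, its top 34 mm above the panel's underside. Origin: centre of the underside; z: out of the batten's face. Turned half round about z it is the same: either x end may go to the low end of the case.
- edge_a (a point): middle of the panel's lower edge at its x = +80 mm end (on the underside)
- edge_b (a point): middle of the panel's lower edge at its x = -80 mm end (on the underside)
- case: wooden display case fixed to the table, about 200 (x) x 181 (y) mm, open sloping top that rises 25 degrees from about 40 mm high at the front (its -x side, which faces the robot) to about 125 mm at the back. Origin: centre of its underside; z up. It stands at a different place and yaw each time.
- bed: sloping open top of the case. Origin: where the centre of the panel's underside lies when home, 68 mm above the table; x up the slope (25 degrees above level), y across, z out of the slope. In its frame: ledges at z=0 carry the panel along both sides (|y| over 64 mm); side rails with inner faces at y=+-78 mm (3 mm play each side) rise to z=18 mm.
- low_lip (a point): middle of the lower edge of the lip across the low end of the slope: bed x=-70, z=14 mm; lip top z=19 mm. The pocket under it goes down to a wall at x=-98 mm. With the panel's end at x=-88 mm, up to about 15 degrees between panel and slope fit beneath it. Axes as the bed's.
- bar_rest (a point): where the face of the sprung bar under the low lip stands when free: bed x=-78 mm (bar z 0.5 to 9.5 mm). It can be pushed down the slope to x=-90 mm and resists with about 3 N free, 4 N at x=-80, 9 N at x=-90. This point stays where it is when the bar moves. Let go, the bar slides the panel up the slope to the stop: home.
- high_lip (a point): middle of the lower edge of the lip across the high end: bed x=+75, z=11.5 mm; top z=15.5 mm; stop face behind it at x=+80.5 mm. The lips are 145 mm apart, so the panel's low end must be pushed to between x=-86 and x=-90 mm before its high end passes this lip. Axes as the bed's.
- vase: white bud vase, a bystander, 103 mm wide, 120 mm high; origin: centre of underside
- rest: flat white oval spoon rest, a bystander, 68x126x11 mm; origin: centre of underside
- mug: white mug, a bystander, 89x126x102 mm; origin: centre of underside
- book_a: thick small hardback book lying flat, a bystander, 100x140x30 mm; origin: centre of underside

How it is judged (in metres and radians):
On the way:
1. one end of the panel is tucked under the low lip while the other end is still raised (more than 5 degrees off the slope) (((x of edge_a in the frame of bed between -0.1 and -0.076 m and z of edge_a in the frame of bed between -0.005 and 0.01 m and angle between the z axis of panel and the z axis of bed, either way round above 0.09 rad and y of panel in the frame of bed between -0.005 and 0.005 m) or (x of edge_b in the frame of bed between -0.1 and -0.076 m and z of edge_b in the frame of bed between -0.005 and 0.01 m and angle between the z axis of panel and the z axis of bed, either way round above 0.09 rad and y of panel in the frame of bed between -0.005 and 0.005 m))), for 0.1 s.
At the end, for the whole second after the job is handed in: The panel lies home in the case, grip outward, at rest and released: centre of its underside within 3 mm of the bed's origin along the slope, within 5 mm across and 3 mm out of it; faces parallel within 2 degrees, turned less than 3.4 degrees (x of panel in the frame of bed between -0.003 and 0.003 m and y of panel in the frame of bed between -0.005 and 0.005 m and z of panel in the frame of bed between -0.003 and 0.0025 m and angle between the z axis of panel and the z axis of bed, either way round below 0.035 rad and angle between the x axis of panel and the x axis of bed, either way round below 0.06 rad and linear speed of panel below 0.01 m/s); the robot touches nothing.
It fails at once if a bystander is shifted by more than 25 mm (distance of any of vase, rest, mug, book_a from where it was at the start of the episode above 0.025 m).
It also fails if it takes over 40 s, if anything falls off the work surface, if the arm or the gripper's body presses on something with over 40 N, if the wrist force passes 120 N, or if a joint passes its speed limit or range.

## Working session

There is one attempt and no reset: what is moved stays moved. The work goes in short steps, Python scripts to look and compute and a tool call to move; the robot and the scene stay as the last step left them, time stands still between calls to the robot, and variables do not carry over. Pictures are saved under pics/ and viewed, at most 10 in all, crops included, and the job is handed in when it is done.

Besides the shell and the picture viewer there is one more tool, called after "Call:" as a command line: name --pt "numbers of a row" for each row, then --argument value for the rest. servo_tool: Moves the arm, as the interface text tells. Its arguments: {"type":"object","properties":{"targets":{"type":"array","items":{"type":"array","items":{"type":"number"}}}},"required":["targets"]}

```bash
mkdir -p pics; python3 - <<'E'
from station import r
import cv2,numpy as np,pickle
for n in("top","side"):
    c=r.capture(n); cv2.imwrite(f"pics/{n}0.png",cv2.resize(c["pixels"],None,fx=1.5,fy=1.5)[...,::-1]); pickle.dump(c,open(n+"0.pkl","wb"))
    print(n,c["fx"],c["cx"],c["dist_coeffs"],np.round(c["world_from_camera"],3).tolist())
print(r.sense()["ee_rot"],r.sense()["wrist_force"])
E
```

```text
top 440.3013017918636 262.741566452341 [-0.0271144  0.         0.         0.         0.       ] [[-0.001, -0.997, 0.081, 0.441], [-1.0, 0.001, -0.001, 0.07], [0.001, -0.081, -0.997, 1.525], [0.0, 0.0, 0.0, 1.0]]
side 432.06587130180367 248.36903985199888 [-0.05333381  0.          0.          0.          0.        ] [[0.99, -0.067, 0.123, 0.389], [-0.139, -0.594, 0.792, -1.077], [0.02, -0.802, -0.598, 0.959], [0.0, 0.0, 0.0, 1.0]]
[[ 8.97847051e-01 -4.40306852e-01 -7.40529855e-04]
 [-4.40307460e-01 -8.97845320e-01 -1.76673205e-03]
 [ 1.13022962e-04  1.91231598e-03 -9.99998165e-01]] [-0.46854471  0.1669004  -0.2068059 ]
```

View pics/top0.png

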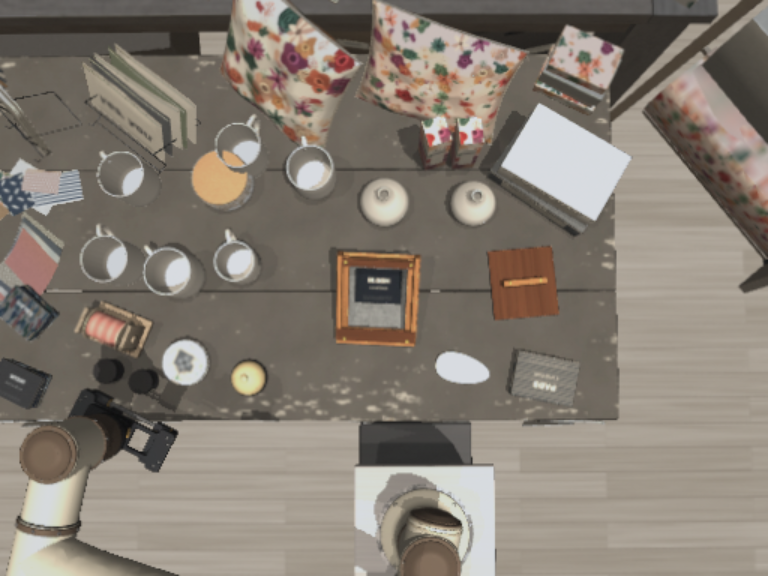

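View pics/side0.png

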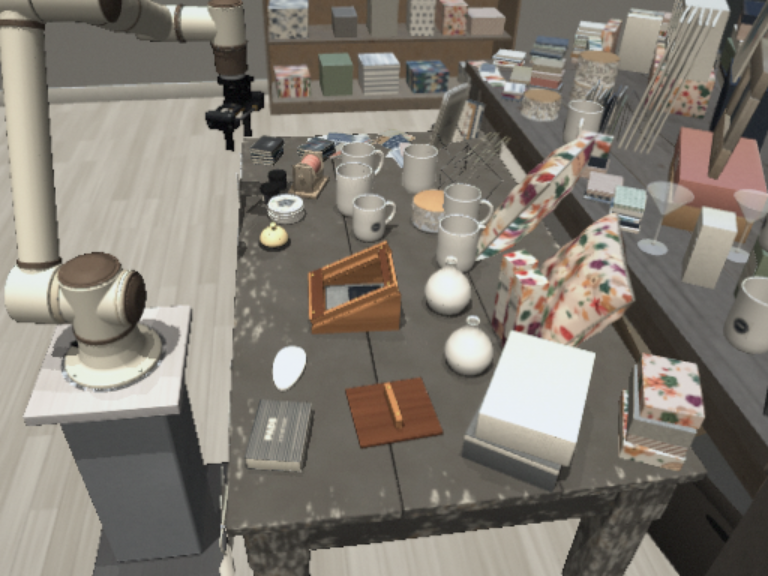

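```bash
cat > h.py <<'E'
import numpy as np,cv2,pickle
def ray(c,p):
    K=np.array([[c["fx"],0,c["cx"]],[0,c["fy"],c["cy"]],[0,0,1]])
    u=cv2.undistortPoints(np.array(p,float).reshape(-1,1,2),K,np.array(c["dist_coeffs"])).reshape(-1,2)
    T=np.array(c["world_from_camera"]); return T[:3,3],np.c_[u,np.ones(len(u))]@T[:3,:3].T
def onz(c,p,z):
    o,d=ray(c,p); return o+d*((z-o[2])/d[:,2])[:,None]
def tri(c1,p1,c2,p2):
    o1,d1=ray(c1,p1);o2,d2=ray(c2,p2);out=[]
    for a,b in zip(d1,d2):
        s=np.linalg.lstsq(np.c_[a,-b],o2-o1,rcond=None)[0]
        P,Q=o1+s[0]*a,o2+s[1]*b; out.append([*((P+Q)/2),np.linalg.norm(P-Q)])
    return np.array(out)
E
python3 - <<'E'
from h import *
t=pickle.load(open("top0.pkl","rb")); s=pickle.load(open("side0.pkl","rb"))
im=t["pixels"]; hsv=cv2.cvtColor(im,cv2.COLOR_RGB2HSV)
m=cv2.inRange(hsv,(3,90,50),(20,255,255))
m[:, :200]=0
n,l,st,ce=cv2.connectedComponentsWithStats(m)
for i in range(1,n):
    if st[i,4]<300: continue
    cs=max(cv2.findContours((l==i).astype('uint8'),0,1)[0],key=cv2.contourArea)
    b=cv2.boxPoints(cv2.minAreaRect(cs)); print(i,st[i],np.round(b,1).tolist())
    if 310<ce[i][0]<400:
        w=onz(t,b,.008)[:,:2]; print("panel",w.round(4).tolist(),w.mean(0),np.linalg.norm(np.diff(w,axis=0),axis=1))
        sub=cv2.inRange(hsv,(3,90,170),(25,255,255)); sub[l!=i]=0; sub=cv2.bitwise_and(sub,(l==i).astype('uint8')*255)
        pts=np.argwhere(sub)[:,::-1].astype(float); print(len(pts))
        w=onz(t,cv2.boxPoints(cv2.minAreaRect(pts.astype(np.float32))),.034)[:,:2];print("batten",w.round(4).tolist(),w.mean(0))
a=cv2.resize(im[155:240,215:290],None,fx=7,fy=7,interpolation=cv2.INTER_CUBIC)
b=cv2.resize(s["pixels"][155:228,200:273],None,fx=7,fy=7,interpolation=cv2.INTER_CUBIC)
cv2.imwrite("pics/ctop.png",a[...,::-1]);cv2.imwrite("pics/cside.png",b[...,::-1])
E
```

```text
121 [ 325  164   48   50 1981] [[324.70001220703125, 167.3000030517578], [367.70001220703125, 163.0], [372.29998779296875, 209.10000610351562], [329.29998779296875, 213.39999389648438]]
panel [[0.6401, -0.148], [0.6551, -0.2979], [0.495, -0.3106], [0.4804, -0.1619]] [ 0.56765206 -0.22961799] [0.15070228 0.16064687 0.14943657]
90
batten [[0.568, -0.1813], [0.5766, -0.2771], [0.5652, -0.2779], [0.5566, -0.1821]] [ 0.56660469 -0.22959725]
122 [ 224  167   57   64 1832] [[221.39999389648438, 228.39999389648438], [224.1999969482422, 166.8000030517578], [280.20001220703125, 169.39999389648438], [277.3999938964844, 231.0]]
```

View pics/ctop.png

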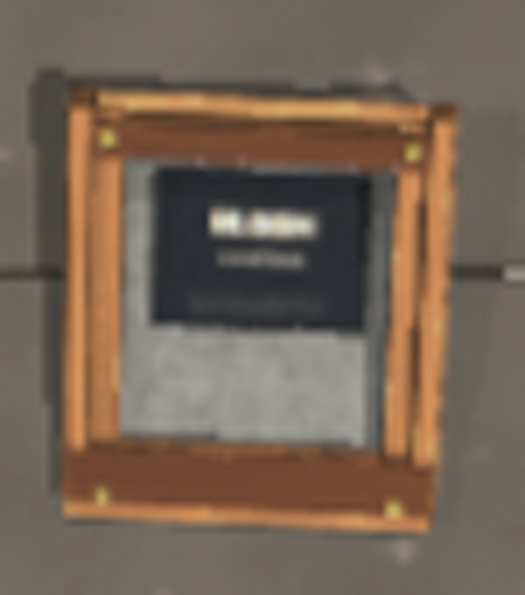

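View pics/cside.png

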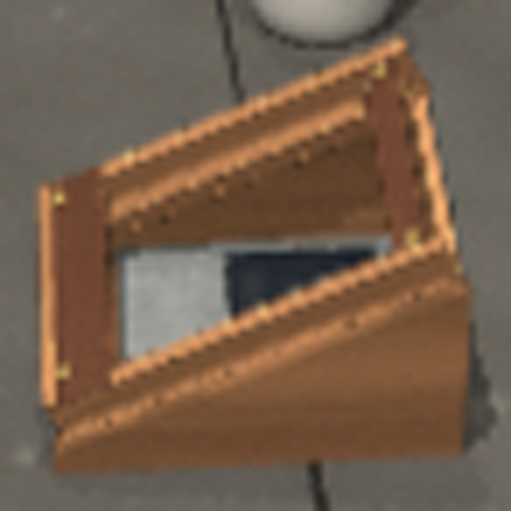

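```bash
python3 - <<'E'
from h import *
t=pickle.load(open("top0.pkl","rb")); s=pickle.load(open("side0.pkl","rb"))
T=lambda p:(np.array(p,float)+.5)/7-.5+[215,155]
S=lambda p:(np.array(p,float)+.5)/7-.5+[200,155]
P=tri(t,T([(101,495),(393,510),(108,138),(413,153)]),s,S([(58,198),(62,372),(378,68),(412,237)]))
print("pins",P.round(4).tolist())
d=P[2:,:2].mean(0)-P[:2,:2].mean(0); print("yaw mid",np.degrees(np.arctan2(d[1],d[0])),np.hypot(*d))
for k in(0,2):
    e=P[k,:2]-P[k+1,:2]; print("yaw",np.degrees(np.arctan2(-e[0],e[1])),np.hypot(*e))
L=onz(t,T([(88,447),(435,465)]),.0556); H=onz(t,T([(125,158),(395,170)]),.1137)
for q in(L,H):
    e=q[0]-q[1]; print(q.round(4).tolist(),"yaw",np.degrees(np.arctan2(-e[0],e[1])))
E
```

```text
pins [[0.4383, 0.1805, 0.0468, 0.0032], [0.4311, 0.0409, 0.046, 0.003], [0.6011, 0.1727, 0.12, 0.0039], [0.5952, 0.0328, 0.1184, 0.002]]
yaw mid -2.7749387198105597 0.16367919932735592
yaw -2.944806361019576 0.1397579792487473
yaw -2.4116017733786044 0.14006457178336898
[[0.4626, 0.186, 0.0556], [0.454, 0.021, 0.0556]] yaw -3.006579901090786
[[0.5945, 0.1651, 0.1137], [0.5889, 0.0409, 0.1137]] yaw -2.601628984299498
```

Call:
servo_tool --pt "0.3 -0.9 0 -0.04 50" --pt "0.7 -2.0 0 -0.08 50" --pt "1.1 -3.1 0 -0.12 50" --pt "1.6 -4.4 0 -0.17 50" --pt "2.1 -5.7 0 -0.22 50"

```text
time_s: 0.52
tcp_pos: [0.338, 0.3886, 0.239]
ee_rot: [[0.779, -0.627, -0.001], [-0.627, -0.779, -0.001], [0.0, 0.001, -1.0]]
wrist_force: [-0.2, -0.7, 0.4]
gripper_width: 0.706
gripper_force: 0.0
```

Call:
servo_tool --pt "0.4 -1.2 0 -0.05 50" --pt "0.9 -2.4 0 -0.1 50" --pt "1.3 -3.6 0 -0.15 50" --pt "1.8 -4.8 0 -0.2 50" --pt "2.2 -6.0 0 -0.24 50"

```text
time_s: 0.93
tcp_pos: [0.4042, 0.2085, 0.2394]
ee_rot: [[0.608, -0.794, -0.0], [-0.794, -0.608, -0.0], [0.0, 0.0, -1.0]]
wrist_force: [1.5, 0.1, 0.1]
gripper_width: 0.578
gripper_force: 0.0
```

Call:
servo_tool --pt "0.4 -1.2 0 -0.05 50" --pt "0.9 -2.4 0 -0.1 50" --pt "1.3 -3.6 0 -0.15 50" --pt "1.8 -4.8 0 -0.2 50" --pt "2.2 -6.0 0 -0.24 50"

```text
time_s: 1.35
tcp_pos: [0.4703, 0.0285, 0.2395]
ee_rot: [[0.401, -0.916, 0.0], [-0.916, -0.401, 0.0], [-0.0, -0.0, -1.0]]
wrist_force: [1.7, 1.4, 0.7]
gripper_width: 0.576
gripper_force: 0.0
```

Call:
servo_tool --pt "0.4 -1.2 0 -0.05 50" --pt "0.9 -2.4 0 -0.1 50" --pt "1.3 -3.6 0 -0.15 50" --pt "1.8 -4.8 0 -0.2 50" --pt "2.2 -6.0 0 -0.24 50"

```text
time_s: 1.77
tcp_pos: [0.5363, -0.1516, 0.2391]
ee_rot: [[0.172, -0.985, -0.001], [-0.985, -0.172, 0.0], [-0.0, 0.001, -1.0]]
wrist_force: [0.9, 1.0, -1.1]
gripper_width: 0.573
gripper_force: 0.0
```

Call:
servo_tool --pt "0.4 -1.0 0 -0.04 50" --pt "0.8 -2.0 -0.5 -0.085 50" --pt "1.03 -2.65 -1.8 -0.085 50" --pt "1.03 -2.65 -3.1 -0.085 50" --pt "1.03 -2.65 -4.3 -0.085 50"

```text
time_s: 2.18
tcp_pos: [0.5662, -0.2305, 0.1079]
ee_rot: [[0.087, -0.996, -0.001], [-0.996, -0.087, 0.001], [-0.001, 0.001, -1.0]]
wrist_force: [-0.1, 1.6, -0.5]
gripper_width: 0.574
gripper_force: 0.0
```

Call:
servo_tool --pt "0 0 -1.0 0 50" --pt "0 0 -1.8 0 50" --pt "0 0 -2.3 0 50" --pt "0 0 -2.7 0 50" --pt "0 0 -2.7 0 50"

```text
time_s: 2.6
tcp_pos: [0.566, -0.229, 0.0273]
ee_rot: [[0.09, -0.996, -0.004], [-0.996, -0.09, 0.0], [-0.001, 0.004, -1.0]]
wrist_force: [-0.3, -0.5, 0.3]
gripper_width: 0.573
gripper_force: 0.0
```

Call:
servo_tool --pt "0 0 0 0 30" --pt "0 0 0 0 15" --pt "0 0 0 0 0" --pt "0 0 0 0 0" --pt "0 0 0 0 0"

```text
time_s: 3.02
tcp_pos: [0.5673, -0.2291, 0.0304]
ee_rot: [[0.09, -0.996, 0.002], [-0.996, -0.09, -0.0], [0.0, -0.002, -1.0]]
wrist_force: [-0.7, -0.1, -0.5]
gripper_width: 0.282
gripper_force: 0.0
```

Call:
servo_tool --pt "0 0 0 0 0" --pt "0 0 0 0 0" --pt "0 0 0 0 0" --pt "0 0 0.3 0 0" --pt "0 0 0.8 0 0"

```text
time_s: 3.43
tcp_pos: [0.5648, -0.2286, 0.0517]
ee_rot: [[0.089, -0.996, -0.006], [-0.996, -0.089, 0.002], [-0.002, 0.006, -1.0]]
wrist_force: [-1.0, 0.2, -2.9]
gripper_width: 0.158
gripper_force: 30.0
```

Call:
servo_tool --pt "0 0 0.7 0 0" --pt "0 0 1.7 0 0" --pt "0 0 2.7 0 0" --pt "0 0 3.7 0 0" --pt "0 0 4.5 0 0"

```text
time_s: 3.85
tcp_pos: [0.5668, -0.2291, 0.1908]
ee_rot: [[0.09, -0.996, 0.001], [-0.996, -0.09, -0.0], [0.0, -0.001, -1.0]]
wrist_force: [0.6, 0.2, -2.5]
gripper_width: 0.16
gripper_force: 30.0
```

Call:
servo_tool --pt "0 0.6 0 0 0" --pt "0 1.5 0 -0.03 0" --pt "0 2.5 0 -0.06 0" --pt "0 3.5 0 -0.1 0" --pt "0 4.5 0 -0.137 0"

```text
time_s: 4.27
tcp_pos: [0.5659, -0.0929, 0.1882]
ee_rot: [[-0.05, -0.999, -0.002], [-0.999, 0.05, 0.001], [-0.001, 0.002, -1.0]]
wrist_force: [0.9, 0.8, -3.5]
gripper_width: 0.154
gripper_force: 30.0
```

Call:
servo_tool --pt "-0.1 1.2 0 0 0" --pt "-0.2 2.4 0 0 0" --pt "-0.3 3.6 0 0 0" --pt "-0.4 4.7 0 0 0" --pt "-0.5 5.6 0 0 0"

```text
time_s: 4.68
tcp_pos: [0.5508, 0.076, 0.1883]
ee_rot: [[-0.046, -0.999, -0.001], [-0.999, 0.046, 0.0], [-0.0, 0.001, -1.0]]
wrist_force: [0.7, -0.3, -2.9]
gripper_width: 0.158
gripper_force: 30.0
```

Call:
servo_tool --pt "0 0.5 0 0 0" --pt "0 0.8 0 0 0" --pt "0 1.0 0 0 0" --pt "0 1.03 0 0 0" --pt "0 1.03 0 0 0"

```text
time_s: 5.1
tcp_pos: [0.5517, 0.1043, 0.1883]
ee_rot: [[-0.047, -0.999, -0.001], [-0.999, 0.047, -0.0], [0.0, 0.001, -1.0]]
wrist_force: [0.2, 0.6, -3.4]
gripper_width: 0.163
gripper_force: 30.0
```

```bash
python3 - <<'E'
from station import r
from h import *
for n in("top","side"):
    c=r.capture(n); pickle.dump(c,open(n+"1.pkl","wb"))
    a=c["pixels"][140:245,200:310] if n=="top" else c["pixels"][120:230,190:300]
    a=cv2.resize(a,None,fx=3.6,fy=5,interpolation=cv2.INTER_CUBIC)
    if n=="top": A=a
cv2.imwrite("pics/h1.png",np.hstack([A,cv2.resize(a,(A.shape[1],A.shape[0]))])[...,::-1]); print(A.shape)
E
```

```text
(525, 396, 3)
```

View pics/h1.png

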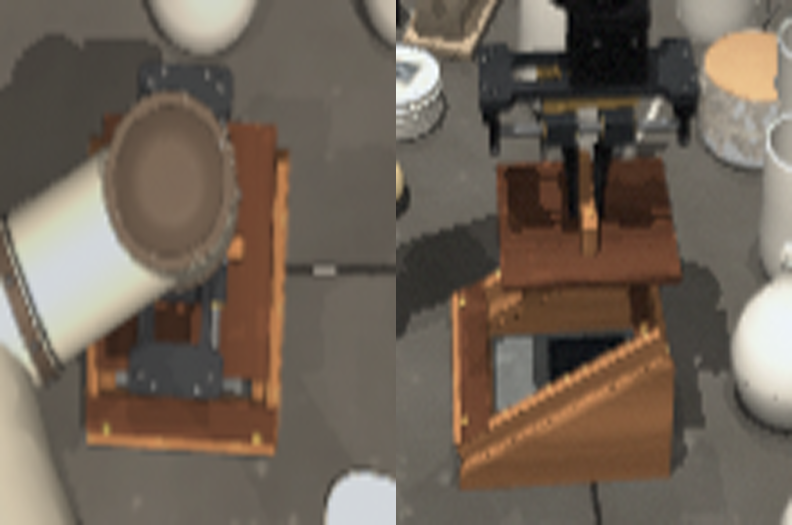

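```bash
python3 - <<'E'
from h import *
t=pickle.load(open("top1.pkl","rb"));t0=pickle.load(open("top0.pkl","rb"))
T=lambda p:(np.array(p,float)+.5)/[3.6,5]-.5+[200,140]
q=onz(t,T([(275,125),(271,378)]),.167);print("panel right edge",q.round(4).tolist())
d=q[0]-q[1];print(np.degrees(np.arctan2(d[1],d[0])),np.linalg.norm(d))
T7=lambda p:(np.array(p,float)+.5)/7-.5+[215,155]
w=np.r_[onz(t0,T7([(101,495),(393,510)]),.0475),onz(t0,T7([(108,138),(413,153)]),.1205)]
print(w.round(4).tolist())
# right edge row profile
im=t["pixels"].astype(int)
for v in (175,180,205,212): print(v,[tuple(x) for x in im[v,268:284,:2]])
# panel offset from bed axis
O=np.array([.530,.106]);a=np.radians(-2.75);n=np.array([-np.sin(a),np.cos(a)])
lo=(w[0]+w[1])/2;hi=(w[2]+w[3])/2
print("pin mids n-offset",(lo[:2]-O)@n,(hi[:2]-O)@n,"edge n-offset",(q[:,:2]-O)@n, "x end",(q[:,:2]-O)@[np.cos(a),np.sin(a)])
E
```

```text
panel right edge [[0.6278, 0.0262, 0.167], [0.4708, 0.0302, 0.167]]
-1.4379134493032233 0.15707471744882254
[[0.4399, 0.1803, 0.0475], [0.4326, 0.0409, 0.0475], [0.603, 0.1725, 0.1205], [0.596, 0.0327, 0.1205]]
175 [(np.int64(113), np.int64(71)), (np.int64(114), np.int64(71)), (np.int64(113), np.int64(70)), (np.int64(113), np.int64(70)), (np.int64(115), np.int64(72)), (np.int64(113), np.int64(71)), (np.int64(110), np.int64(70)), (np.int64(104), np.int64(65)), (np.int64(108), np.int64(72)), (np.int64(172), np.int64(116)), (np.int64(190), np.int64(127)), (np.int64(159), np.int64(108)), (np.int64(115), np.int64(96)), (np.int64(102), np.int64(95)), (np.int64(102), np.int64(94)), (np.int64(99), np.int64(94))]
180 [(np.int64(113), np.int64(70)), (np.int64(114), np.int64(71)), (np.int64(114), np.int64(71)), (np.int64(114), np.int64(71)), (np.int64(115), np.int64(73)), (np.int64(114), np.int64(71)), (np.int64(111), np.int64(71)), (np.int64(107), np.int64(67)), (np.int64(163), np.int64(110)), (np.int64(184), np.int64(124)), (np.int64(185), np.int64(125)), (np.int64(136), np.int64(97)), (np.in
[... 557 characters left out ...]
), (np.int64(102), np.int64(96)), (np.int64(101), np.int64(94))]
212 [(np.int64(113), np.int64(71)), (np.int64(113), np.int64(71)), (np.int64(112), np.int64(71)), (np.int64(115), np.int64(73)), (np.int64(119), np.int64(75)), (np.int64(114), np.int64(72)), (np.int64(112), np.int64(72)), (np.int64(168), np.int64(114)), (np.int64(192), np.int64(129)), (np.int64(182), np.int64(124)), (np.int64(125), np.int64(102)), (np.int64(99), np.int64(94)), (np.int64(99), np.int64(93)), (np.int64(99), np.int64(93)), (np.int64(100), np.int64(95)), (np.int64(99), np.int64(94))]
pin mids n-offset 9.613297527344324e-05 -3.774565103118084e-05 edge n-offset [-0.07500367 -0.0786004 ] x end [ 0.10155438 -0.05547915]
```

Call:
servo_tool --pt "0 0.05 -0.5 -0.005 0" --pt "0 0.05 -1.0 -0.005 0" --pt "0 0.05 -1.1 -0.005 0" --pt "0 0.05 -1.2 -0.005 0" --pt "0 0.05 -1.3 -0.005 0"

```text
time_s: 5.62
tcp_pos: [0.5523, 0.1057, 0.1501]
ee_rot: [[-0.052, -0.999, 0.0], [-0.999, 0.052, -0.0], [0.0, -0.0, -1.0]]
wrist_force: [-5.3, 0.5, 8.2]
gripper_width: 0.156
gripper_force: 30.1
```

Call:
servo_tool --pt "0 0 -0.1 0 0" --pt "0 0 -0.2 0 0" --pt "0 0 -0.3 0 0" --pt "0 0 -0.35 0 0" --pt "0 0 -0.4 0 0"

```text
time_s: 6.03
tcp_pos: [0.5509, 0.1059, 0.1413]
ee_rot: [[-0.051, -0.999, -0.0], [-0.999, 0.051, -0.001], [0.001, 0.0, -1.0]]
wrist_force: [-13.6, 0.8, 15.3]
gripper_width: 0.18
gripper_force: 31.7
```

```bash
cat > look.py <<'E'
import sys
from station import r
from h import *
c=r.capture("side"); a=c["pixels"][110:230,190:310]
cv2.imwrite(f"pics/{sys.argv[1]}.png",cv2.resize(a,None,fx=5,fy=5,interpolation=cv2.INTER_CUBIC)[...,::-1])
E
python3 look.py s2
```

```text
(no output)
```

View pics/s2.png

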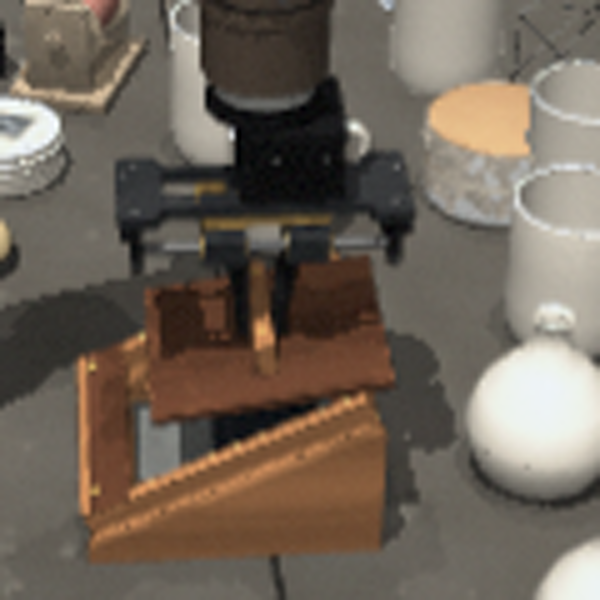

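Call:
servo_tool --pt "0 0 -0.06 0 0" --pt "0 0 -0.12 0 0" --pt "0 0 -0.18 0 0" --pt "0 0 -0.24 0 0" --pt "0 0 -0.3 0 0"

```text
time_s: 6.5
tcp_pos: [0.55, 0.106, 0.1346]
ee_rot: [[-0.05, -0.999, -0.001], [-0.999, 0.05, -0.001], [0.001, 0.001, -1.0]]
wrist_force: [-24.0, 3.0, 29.3]
gripper_width: 0.212
gripper_force: 52.0
```

```bash
python3 look.py s3
```

```text
(no output)
```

View pics/s3.png

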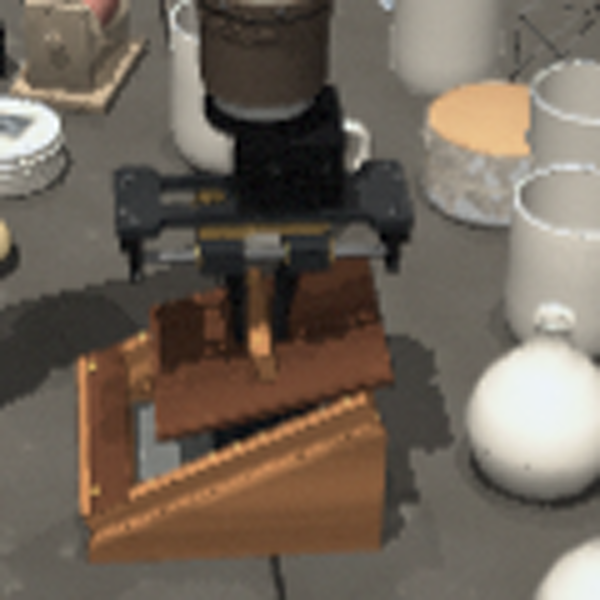

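Call:
servo_tool --pt "0 0 0 0 20" --pt "0 0 0 0 21" --pt "0 0 0 0 22" --pt "0 0 0 0 23" --pt "0 0 0 0 24"

```text
time_s: 6.97
tcp_pos: [0.5518, 0.1062, 0.1294]
ee_rot: [[-0.052, -0.999, 0.001], [-0.999, 0.052, 0.0], [-0.0, -0.0, -1.0]]
wrist_force: [-2.9, 1.0, -1.5]
gripper_width: 0.263
gripper_force: 1.2
```

```bash
python3 look.py s4
```

```text
(no output)
```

View pics/s4.png

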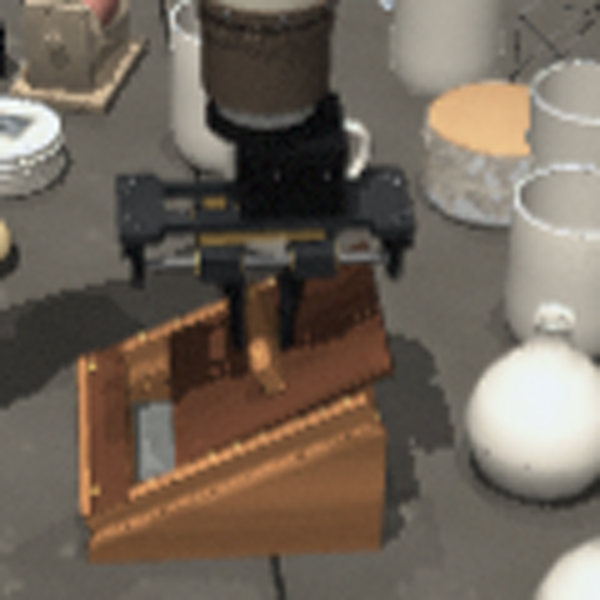

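Call:
servo_tool --pt "0 0 0.15 0 26" --pt "-0.1 0 0.15 0 28" --pt "-0.3 0.015 0.03 0 28" --pt "-0.5 0.025 -0.06 0 28" --pt "-0.7 0.035 -0.15 0 28"

```text
time_s: 7.43
tcp_pos: [0.5304, 0.1074, 0.1238]
ee_rot: [[-0.052, -0.999, 0.0], [-0.999, 0.052, 0.0], [-0.0, -0.0, -1.0]]
wrist_force: [-1.1, -0.6, 0.6]
gripper_width: 0.322
gripper_force: 0.0
```

Call:
servo_tool --pt "-0.1 0 -0.05 0 28" --pt "-0.2 0.01 -0.1 0 28" --pt "-0.3 0.015 -0.14 0 28" --pt "-0.4 0.02 -0.19 0 28" --pt "-0.5 0.025 -0.23 0 28"

```text
time_s: 7.85
tcp_pos: [0.5158, 0.1082, 0.1171]
ee_rot: [[-0.052, -0.999, 0.0], [-0.999, 0.052, 0.0], [-0.0, -0.0, -1.0]]
wrist_force: [0.2, 0.2, -0.9]
gripper_width: 0.319
gripper_force: 0.0
```

```bash
cat > look2.py <<'E'
import sys
from station import r
from h import *
L=[]
for n,(v,u) in(("top",(160,215)),("side",(140,195))):
    c=r.capture(n); pickle.dump(c,open(f"{n}_{sys.argv[1]}.pkl","wb")); L.append(cv2.resize(c["pixels"][v:v+90,u:u+80],(400,450),interpolation=cv2.INTER_CUBIC))
cv2.imwrite(f"pics/{sys.argv[1]}.png",np.hstack(L)[...,::-1])
E
python3 look2.py s5
```

```text
(no output)
```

View pics/s5.png

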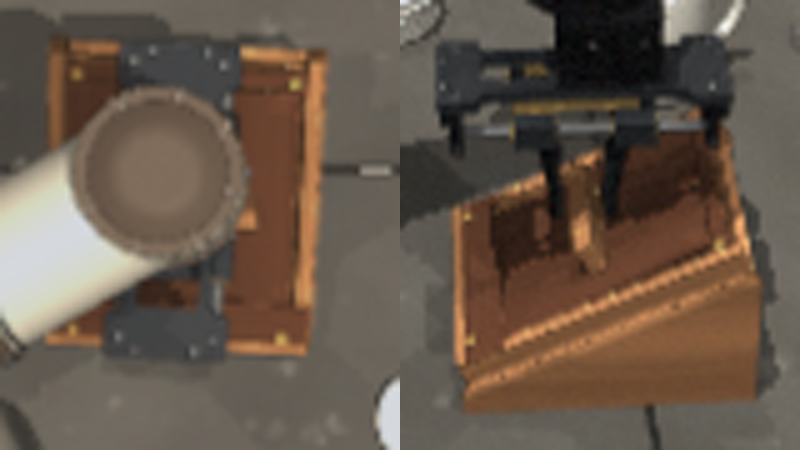

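Call:
servo_tool --pt "-0.06 0 -0.03 0 28" --pt "-0.12 0 -0.06 0 28" --pt "-0.18 0.01 -0.09 0 28" --pt "-0.24 0.01 -0.12 0 28" --pt "-0.3 0.015 -0.14 0 28"

```text
time_s: 8.37
tcp_pos: [0.5081, 0.1089, 0.1135]
ee_rot: [[-0.051, -0.999, 0.003], [-0.999, 0.051, 0.001], [-0.001, -0.003, -1.0]]
wrist_force: [3.2, -0.8, 0.7]
gripper_width: 0.321
gripper_force: 1.4
```

Call:
servo_tool --pt "-0.06 0 -0.03 0 28" --pt "-0.12 0 -0.06 0 28" --pt "-0.18 0.01 -0.09 0 28" --pt "-0.22 0.01 -0.11 0 28" --pt "-0.26 0.015 -0.13 0 28"

```text
time_s: 8.78
tcp_pos: [0.5011, 0.1094, 0.1101]
ee_rot: [[-0.051, -0.999, 0.005], [-0.999, 0.051, 0.001], [-0.001, -0.005, -1.0]]
wrist_force: [6.4, -3.2, 2.6]
gripper_width: 0.322
gripper_force: 3.3
```

Call:
servo_tool --pt "-0.04 0 -0.02 0 28" --pt "-0.08 0 -0.04 0 28" --pt "-0.11 0 -0.06 0 28" --pt "-0.11 0 -0.08 0 28" --pt "-0.11 0 -0.1 0 28"

```text
time_s: 9.2
tcp_pos: [0.499, 0.1095, 0.1079]
ee_rot: [[-0.051, -0.999, 0.007], [-0.999, 0.051, 0.001], [-0.002, -0.007, -1.0]]
wrist_force: [7.9, -4.4, 3.3]
gripper_width: 0.321
gripper_force: 4.2
```

Call:
servo_tool --pt "-0.05 -0.02 -0.02 0 28" --pt "-0.1 -0.04 -0.05 0 28" --pt "-0.12 -0.05 -0.1 0 28" --pt "-0.12 -0.05 -0.15 0 28" --pt "-0.12 -0.05 -0.2 0 28"

```text
time_s: 9.62
tcp_pos: [0.5003, 0.1094, 0.1045]
ee_rot: [[-0.048, -0.999, 0.019], [-0.999, 0.048, 0.005], [-0.005, -0.019, -1.0]]
wrist_force: [15.6, -7.4, 8.1]
gripper_width: 0.321
gripper_force: 8.8
```

```bash
python3 - <<'E'
from station import r
from h import *
c=r.capture("top"); o=pickle.load(open("top_s5.pkl","rb")); o0=pickle.load(open("top0.pkl","rb")); s=r.capture("side"); so=pickle.load(open("side_s5.pkl","rb"))
for u in(265,270): 
  for d in(o0,o,c): print(u,d["pixels"][168:192,u-1:u+2,0].mean(1).astype(int).tolist())
for d in(so,s): print([d["pixels"][v-1:v+2,u,0].mean().astype(int) for u,v in zip(range(315,348),np.linspace(202,190,33).astype(int))])
# project predicted panel top high edge for both hypotheses
def proj(c,P):
    T=np.linalg.inv(np.array(c["world_from_camera"])); K=np.array([[c["fx"],0,c["cx"]],[0,c["fy"],c["cy"]],[0,0,1]])
    return cv2.projectPoints(np.array(P,float).reshape(-1,1,3),cv2.Rodrigues(T[:3,:3])[0],T[:3,3],K,np.array(c["dist_coeffs"]))[0].reshape(-1,2)
b=np.radians(25);a=np.radians(-2.75)
def W(x,y,z):
    h=x*np.cos(b)-z*np.sin(b); return [.531+h*np.cos(a)-y*np.sin(a),.106+h*np.sin(a)+y*np.cos(a),.068+x*np.sin(b)+z*np.cos(b)]
for n,p in(("lip inner",W(.075,-.06,.0155)),("lip outer?",W(.095,-.06,.0155)),("rest at bar, top",W(.081,-.06,.0245)),("pushed flat",W(.071,-.06,.008)),("pushed raised",W(.071,-.06,.0245)),("batten end upslope flat -8",W(-.001,-.05,.034)),("batten -.05 raised",W(-.005,-.05,.042))): print(n,proj(c,p).round(1),proj(s,p).round(1))
E
```

```text
265 [75, 146, 207, 184, 116, 99, 100, 114, 117, 120, 118, 94, 45, 36, 36, 38, 40, 41, 40, 41, 40, 40, 41, 41]
265 [74, 142, 200, 177, 107, 92, 92, 104, 107, 94, 83, 101, 101, 102, 102, 101, 102, 102, 103, 103, 103, 103, 103, 103]
265 [74, 144, 205, 182, 113, 97, 98, 109, 108, 111, 107, 84, 78, 102, 104, 105, 105, 105, 105, 105, 105, 105, 105, 105]
270 [88, 127, 185, 197, 147, 99, 99, 112, 116, 120, 120, 105, 82, 82, 88, 93, 95, 101, 112, 112, 110, 113, 120, 126]
270 [86, 124, 180, 188, 137, 92, 91, 102, 107, 96, 92, 113, 112, 112, 110, 105, 106, 106, 106, 106, 106, 107, 107, 107]
270 [86, 125, 181, 194, 145, 97, 97, 110, 112, 112, 111, 95, 77, 97, 107, 107, 109, 114, 115, 115, 112, 108, 108, 109]
[np.int64(106), np.int64(106), np.int64(106), np.int64(105), np.int64(89), np.int64(73), np.int64(102), np.int64(108), np.int64(106), np.int64(107), np.int64(107), np.int64(107), np.int64(106), np.int64(108), np.int64(107), np.int64(103), np.int64(102), np.int64(128), np.int64(143), np.int64(145), np.int64(141), np.int64(132), np.int64(102), np.int64(118), np.int64(143), np.int64(146), np.in
[... 226 characters left out ...]
4(106), np.int64(107), np.int64(106), np.int64(106), np.int64(108), np.int64(106), np.int64(107), np.int64(103), np.int64(99), np.int64(128), np.int64(143), np.int64(144), np.int64(140), np.int64(131), np.int64(101), np.int64(118), np.int64(144), np.int64(146), np.int64(136), np.int64(136), np.int64(144), np.int64(152), np.int64(155), np.int64(164), np.int64(162)]
lip inner [[270.3 178.7]] [[256.5 187.8]]
lip outer? [[270.6 172.8]] [[262.1 185.5]]
rest at bar, top [[270.4 177.8]] [[257.1 185.1]]
pushed flat [[270.2 179.1]] [[256.2 189.8]]
pushed raised [[270.2 180.8]] [[254.3 186.3]]
batten end upslope flat -8 [[266.  202.5]] [[232.9 190.6]]
batten -.05 raised [[266.  204.6]] [[230.8 189.3]]
```

```bash
python3 look2.py s6
```

```text
(no output)
```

View pics/s6.png

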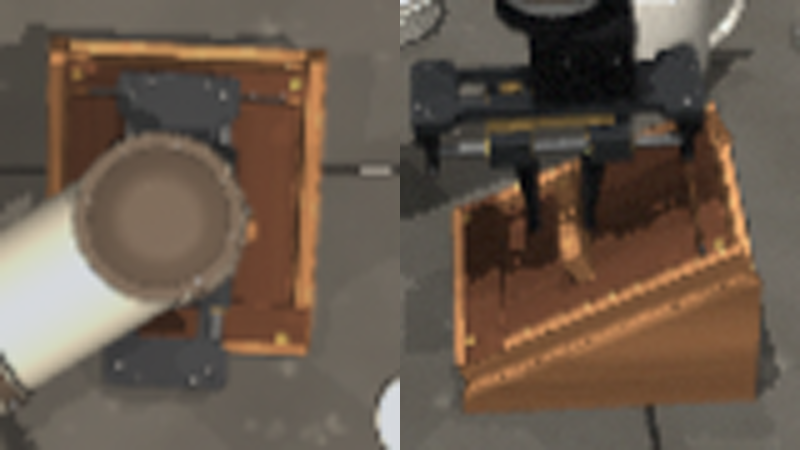

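Call:
servo_tool --pt "0.1 0.02 0.02 0 28" --pt "0.2 0.03 0.05 0 28" --pt "0.3 0.03 0.09 0 28" --pt "0.4 0.03 0.13 0 28" --pt "0.5 0.03 0.17 0 28"

```text
time_s: 10.23
tcp_pos: [0.5077, 0.1087, 0.1054]
ee_rot: [[-0.052, -0.999, 0.001], [-0.999, 0.052, 0.001], [-0.001, -0.001, -1.0]]
wrist_force: [2.9, -0.1, -0.5]
gripper_width: 0.317
gripper_force: 1.3
```

Call:
servo_tool --pt "0.06 0 0.03 0 28" --pt "0.12 0 0.06 0 28" --pt "0.18 0 0.09 0 28" --pt "0.24 0 0.12 0 28" --pt "0.24 0 0.12 0 28"

```text
time_s: 10.65
tcp_pos: [0.5136, 0.108, 0.1084]
ee_rot: [[-0.052, -0.999, -0.002], [-0.999, 0.052, -0.001], [0.001, 0.002, -1.0]]
wrist_force: [0.0, 0.3, 0.2]
gripper_width: 0.326
gripper_force: 0.0
```

```bash
python3 - <<'E'
from station import r
from h import *
c=r.capture("top"); o0=pickle.load(open("top0.pkl","rb")); s=r.capture("side"); 
for u in(265,270): 
  for d in(o0,c): print(u,d["pixels"][168:192,u-1:u+2,0].mean(1).astype(int).tolist())
E
```

```text
265 [75, 146, 207, 184, 116, 99, 100, 114, 117, 120, 118, 94, 45, 36, 36, 38, 40, 41, 40, 41, 40, 40, 41, 41]
265 [74, 144, 204, 180, 107, 92, 92, 104, 107, 110, 109, 104, 104, 105, 105, 104, 105, 105, 105, 106, 106, 106, 105, 107]
270 [88, 127, 185, 197, 147, 99, 99, 112, 116, 120, 120, 105, 82, 82, 88, 93, 95, 101, 112, 112, 110, 113, 120, 126]
270 [86, 125, 181, 191, 137, 92, 91, 103, 107, 110, 110, 109, 112, 114, 112, 110, 109, 109, 109, 110, 110, 110, 111, 111]
```

Call:
servo_tool --pt "0 0 0.2 0 32" --pt "0 0 0.6 0 40" --pt "0 0 1.3 0 45" --pt "0 0 2.2 0 45" --pt "0 0 3.2 0 45"

```text
time_s: 11.17
tcp_pos: [0.5133, 0.1079, 0.2051]
ee_rot: [[-0.052, -0.999, -0.003], [-0.999, 0.052, -0.001], [0.002, 0.003, -1.0]]
wrist_force: [0.4, 0.1, 0.2]
gripper_width: 0.5
gripper_force: 0.0
```

Call:
servo_tool --pt "-0.5 1.0 0.3 0 45" --pt "-1.0 2.0 0.5 0 45" --pt "-1.5 3.0 0.5 0 45" --pt "-1.8 4.0 0.5 0 45" --pt "-2.0 5.0 0.5 0 45"

```text
time_s: 11.58
tcp_pos: [0.4529, 0.2593, 0.2207]
ee_rot: [[-0.052, -0.999, 0.0], [-0.999, 0.052, 0.001], [-0.001, -0.0, -1.0]]
wrist_force: [0.8, -0.0, -0.7]
gripper_width: 0.515
gripper_force: 0.0
```

```bash
python3 - <<'E'
from station import r
from h import *
c=r.capture("top");s=r.capture("side"); pickle.dump((c,s),open("fin.pkl","wb"))
im=c["pixels"]; hsv=cv2.cvtColor(im,cv2.COLOR_RGB2HSV)
m=cv2.inRange(hsv,(3,90,140),(25,255,255)); m[:187]=0;m[218:]=0;m[:,:233]=0;m[:,274:]=0
n,l,st,ce=cv2.connectedComponentsWithStats(m)
b=np.radians(25);a=np.radians(-2.75);x=np.array([np.cos(a)*np.cos(b),np.sin(a)*np.cos(b),np.sin(b)]);z=np.array([-np.cos(a)*np.sin(b),-np.sin(a)*np.sin(b),np.cos(b)]);y=np.cross(z,x);O=np.array([.531,.106,.068])
for i in range(1,n):
    if st[i,4]<40: continue
    pts=np.argwhere(l==i)[:,::-1].astype(float)
    o,d=ray(c,pts); t=((O+.034*z-o)@z)/(d@z); P=o+d*t[:,None]-O
    q=np.c_[P@x,P@y]; print(st[i],q.mean(0).round(4),q.min(0).round(3),q.max(0).round(3), "yaw",np.degrees(np.polyfit(q[:,1],q[:,0],1)[0]).round(1))
for u in(240,250,258,265): print(u,im[172:186,u-1:u+2,0].mean(1).astype(int).tolist(), im[215:232,u,0].tolist())
print(r.sense()["time_s"])
E
```

```text
[236 199  30   6 127] [ 0.0005 -0.0003] [-0.007 -0.047] [0.008 0.048] yaw -0.4
240 [100, 103, 119, 118, 113, 104, 103, 115, 114, 114, 115, 115, 116, 116] [108, 109, 108, 92, 83, 107, 104, 105, 105, 106, 108, 107, 152, 184, 141, 97, 106]
250 [96, 99, 118, 118, 116, 119, 119, 109, 115, 116, 116, 117, 117, 117] [114, 115, 114, 114, 104, 94, 106, 106, 106, 106, 108, 107, 132, 172, 157, 94, 102]
258 [92, 104, 108, 115, 116, 115, 103, 97, 112, 112, 112, 112, 112, 112] [108, 108, 109, 109, 95, 84, 108, 114, 115, 114, 117, 117, 120, 166, 186, 137, 109]
265 [115, 99, 99, 114, 117, 120, 117, 111, 113, 113, 113, 114, 114, 114] [108, 108, 108, 111, 112, 113, 115, 115, 115, 116, 118, 119, 116, 163, 208, 170, 101]
11.6833
```

The batten sits 0.5 mm along and 0.3 mm across from the bed's centre, turned about 0.4°. The panel end is under the upper lip, so it is home.

```bash
python3 -c "
from station import r
print(r.finish_job())"
```

```text
the job is handed in; nothing more can be done
None
```

The panel is home in the case, grip batten outward and released: the last top-camera check put it 0.5 mm along and 0.3 mm across from the bed's centre. I handed the job in at about 12 s without touching the other things, and no verdict came back.

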